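# Make up two sampling kits

### The arm

A 6-joint arm with a two-finger parallel gripper is mounted at the origin on a cart in front of the work surface, level with it; the furniture and walls round the work are solid. World frame = base frame: x ahead of the robot, y to its left, z up, the work surface at z = 0. Lengths are in m, angles in rad, forces in N, time in s.
With the tool pointing down it reaches from about 0.35 to 0.975 m from the base axis. Payload 4.9 kg.
Tool frame: the origin (TCP) lies at the very end of the fingers, on their centre line; the grasp point (between the pads) lies 19 mm behind it; z points along the fingers, y is the direction in which the jaws open and shut (so a half turn about z gives the same grasp; the last joint's range is limited). The gripper opens to 85 mm and grips with 20 to 120 N. Pads are 22 mm wide; open, the fingers measure 114 mm over their backs; the gripper's body (76 mm by 85 mm) begins 54 mm behind the grasp point. The pads swing forward as they close: fully open they stand 13 mm farther back than shut.
Start: joints at [-1.321, 0.053, 1.613, -0, 1.476, -0.119], TCP at [0.225, -0.583, 0.231] pointing down, gripper open.
Joint ranges: [-3.01, 3.01], [-1.01, 2.22], [0.06, 2.58], [-1.02, 4.17], [0.09, 2.62], [-3.14, 3.14]. Speed limits (rad/s): [2.57, 2.57, 3.14, 3.14, 3.14, 3.14].

### API

Orientations are given as a unit quaternion [w, x, y, z].
In Python, from plant import monitor, eyes, manip gives the robot as it stands.
- The arm moves only by the tool step_arm, never from a script. Its argument "motion" is a list of rows, each a list of 7 numbers: the shift along the world's x, y, z scaled (see below), then the turn, a rotation vector about the world's x, y, z scaled (see below), then the closure in counts, from 0 (fully open) to 255 (shut). In form: [[x, y, z, ax, ay, az, grip], ...]. A call has 1 to 10 rows; each row is the pose to reach, as a shift and turn from the pose commanded when the call began; what a row does not reach only later rows make up. The controller multiplies each number of a shift by 0.5 m and each number of a turn by 1.5 rad. A row lasts 1/10 s, in which the tool goes at most 50 mm and 8.59 degrees, less where a joint would pass 70% of its speed; a pose out of reach is approached as far as the arm can. A call with a number of a shift or a turn outside -1 to 1 is refused whole. A call with a gripper value outside its range is refused whole. The fingers move at their own pace and stop on an object; the grip force is fixed at half the most. Time passes only in rows, so rows that repeat a pose let the fingers close. It gives the time, the measured TCP pose, the force and the opening at its end, in the units of the state.
- monitor.state(): the state, without advancing time (a new reading comes with each control period).
- eyes.grab_frame(name): name is "side" or "top"; returns a dict with "pixels" (400x640x3 uint8, red, green, blue), "mtx" (3x3 intrinsics, pixels), "dist" ([k1, k2, p1, p2, k3] as OpenCV has them; the pictures are not rectified), "rvec" (rotation vector, rad) and "tvec" (3), from world to camera coordinates, as OpenCV has them. Camera axes: x right, y down, z forward; pixel columns grow to the right and rows downward; lengths in m; the calibration is good to about 2 mm. A picture is of the moment at which its call begins. There is no depth.
- manip.job_done(): hands the job in, once; it reports no verdict.
Trained networks look in the newest picture that a camera, given by its name, has taken for a name from the list of things; names that differ only in an ending like _2 or _b are one class to them, and where a whole thing is asked for, a point or a joint stands for the part that bears it (a point fixed in the world has none). Each returns a list of dicts, best first, with "p" (0 to 1); they miss things now and then, are a little off and sometimes report something else, mostly with a low value. They report only what shows in the picture. A call takes as long as a camera call. They do not tell look-alikes from the thing itself.
- eyes.look_for(name, camera): "box" ([centre column, centre row, width, height] in pixels, round what is visible of it).
- eyes.pinpoint(name, camera): "uv" ([column, row] in pixels: a listed point, or the origin of a listed thing).
The state is a dict: "time": time; "joint_pos": joint angles; "joint_vel": joint speeds; "joint_efforts": joint torques, N m; "tool_pos": TCP position; "tool_rot": TCP orientation; "contact_force": force on the tool from outside, world axes, zero at the start; "ft_torque": the same for the moment, N m; "gripper_width": opening from 0.0 (shut) to 1.0 (fully open).
Only numpy, scipy, OpenCV 4.12 (cv2) and the standard library are available. Lean on these libraries where they do the work, as an engineer would, in place of code of your own. Each camera call takes 0.05 s, during which the arm holds its last target.

### The job

Make up the two sampling kits in the grey trays. The tray with only two pockets is the liquid kit: stand the small amber bottle in its large round pocket and the tall vial in its small one; the tray that also has a long slot is the solids kit: stand the blue-capped white jar in its large round pocket and the short vial in its small one, and lay the marker pen flat along its slot. Everything goes right down onto the pocket floor, and the red-capped bottle is not needed: leave it standing where it is.

Things in the scene. Friction and masses are not known exactly. Their poses are not given: they have to be found in the camera images.
- tray_two: Fixed grey moulded kit tray, 96 x 172 x 18 mm (own x, y, z), with two round pockets sunk 14 mm into its top (pocket floor 4 mm above the table): a 78 mm round pocket at (0, +36 mm) and a 44 mm round pocket at (0, -46 mm) in its own x, y. Origin at the centre of its underside, z up; turned by up to about 0.25 rad about z.
- tray_three: Fixed grey kit tray, 166 x 176 x 18 mm (own x, y, z), pockets sunk 14 mm (floor 4 mm above the table): a 78 mm round pocket at (+36 mm, +36 mm) and a 44 mm round pocket at (+36 mm, -46 mm), and a slot 64 mm wide (x), 164 mm long (y) at (-43 mm, 0). A jar in its pocket gets in the way of a wide gripper reaching into the slot. Origin at the centre of its underside, z up; yaw up to about 0.25 rad.
- amber_small: Small brown bottle with a white cap: body 46 mm in diameter (straight up to about 60 mm), 105 mm high, about 0.12 kg. Stands in the row of stock at the back; origin at the centre of its underside, z up. (The larger brown bottle farther back is equipment.)
- white_jar: Squat white jar with a blue cap: body 60 mm in diameter (straight up to about 50 mm), 80 mm high, about 0.16 kg. In the row of stock; origin at the centre of its underside, z up.
- vial_tall: Tall clear glass vial with a white crimped cap, 23 mm in diameter, 76 mm high, about 0.026 kg. In the row of stock; origin at the centre of its underside, z up.
- vial_short: Short clear glass vial with a white crimped cap, 23 mm in diameter, 46 mm high, about 0.026 kg. In the row of stock; origin at the centre of its underside, z up.
- marker: Capped marker pen, white with a red end, 135 mm long and about 17 mm thick, lying flat on the table between the trays, roughly pointing away from the robot; its length is its own y axis; origin at mid-length at the underside as it lay at the start.
- wash_bottle: White bottle with a red cap, 52 mm in diameter, 120 mm high, loose, in the row of stock; not part of either kit, to be left standing where it is. Origin at the centre of its underside, z up.
Mind the look-alikes: they are no part of the job. Leave any green look-alike of the marker alone.

How it is judged:
By the outcome, as a careful person would: the job done as asked, in the order asked, and still so for the second after the job is handed in, with the robot touching nothing.
It also fails if it takes over 128 s, if anything falls off the work surface, if the arm or the gripper's body presses on something with over 40 N, if the wrist force passes 120 N, or if a joint passes its speed limit or range.

## Working session

There is one attempt and no reset: what is moved stays moved. The work goes in short steps, Python scripts to look and compute and a tool call to move; the robot and the scene stay as the last step left them, time stands still between calls to the robot, and variables do not carry over. Pictures are saved under pics/ and viewed, and the job is handed in when it is done.

Besides the shell and the picture viewer there is one more tool, called after "Call:" as name(argument=value, ...), one argument or row to a line, values as JSON. step_arm: Moves the arm, as the interface text tells. Its arguments: {"type":"object","properties":{"motion":{"type":"array","items":{"type":"array","items":{"type":"number"}}}},"required":["motion"]}

```bash
ls; mkdir -p pics; python3 - <<'E'
from plant import monitor, eyes, manip
import cv2
for c in ("side","top"):
    f=eyes.grab_frame(c); cv2.imwrite(f"pics/{c}0.png",f["pixels"][:,:,::-1])
    print(c,f["mtx"].tolist(),f["dist"],f["rvec"],f["tvec"])
    for n in "tray_two tray_three amber_small white_jar vial_tall vial_short marker wash_bottle".split():
        print(n,[( [round(float(x)) for x in d["box"]],round(d["p"],2)) for d in eyes.look_for(n,c)][:3],[( [round(float(x),1) for x in d["uv"]],round(d["p"],2)) for d in eyes.pinpoint(n,c)][:3])
print(monitor.state())
E
```

```text
pics
side [[371.6598707404963, 0.0, 317.6780617735795], [0.0, 371.6598707404963, 205.44089437454176], [0.0, 0.0, 1.0]] [0.01317499 0.         0.         0.         0.        ] [ 2.0662356   1.07077827 -0.50310974] [-0.26203009 -0.27582746  1.53347851]
tray_two [([240, 221, 64, 41], 0.8)] [([239.2, 221.8], 0.85)]
tray_three [([376, 164, 69, 39], 0.83)] [([373.6, 159.9], 0.9)]
amber_small [([376, 202, 21, 29], 0.96)] [([375.9, 214.1], 0.73)]
white_jar [([291, 241, 19, 30], 0.77)] [([291.3, 250.6], 0.67)]
vial_tall [([240, 219, 65, 44], 0.47), ([266, 259, 12, 28], 0.45)] [([264.6, 270.2], 0.74), ([293.2, 248.7], 0.18)]
vial_short [([320, 231, 9, 18], 0.58)] [([320.0, 238.1], 0.64)]
marker [([219, 283, 52, 15], 0.83)] [([323.1, 196.8], 0.5), ([213.6, 285.4], 0.49)]
wash_bottle [([353, 213, 16, 38], 0.69), ([379, 202, 21, 36], 0.57)] [([350.8, 222.9], 0.71), ([324.0, 194.7], 0.49)]
top [[402.49621811238853, 0.0, 319.63290017185096], [0.0, 402.49621811238853, 202.32102776581428], [0.0, 0.0, 1.0]] [0.02006543 0.         0.         0.         0.        ] [ 2.15816481 -2.12968662  0.13835794]
[... 746 characters left out ...]
os': array([-1.32103301e+00,  5.27210172e-02,  1.61292312e+00,  3.25829417e-06,
        1.47597102e+00, -1.19013395e-01]), 'joint_vel': array([-2.82134685e-04,  2.71900659e-04, -9.38981545e-05,  2.01800908e-03,
       -3.37810898e-04, -4.74573449e-04]), 'joint_efforts': array([ 6.25822468e-04, -3.93675828e+01, -3.70445895e+01, -1.31984430e-04,
        5.76660750e-04,  3.13080527e-06]), 'tool_pos': array([ 0.22528494, -0.58296297,  0.2312767 ]), 'tool_rot': array([-1.13316990e-05,  9.83048605e-01,  1.83345139e-01,  8.83431696e-07]), 'contact_force': array([ 0.08339844, -0.4581628 ,  0.02736385]), 'ft_torque': array([ 0.00040523, -0.00089012, -0.02791158]), 'gripper_width': 1.0010028067445136}
```

View pics/top0.png

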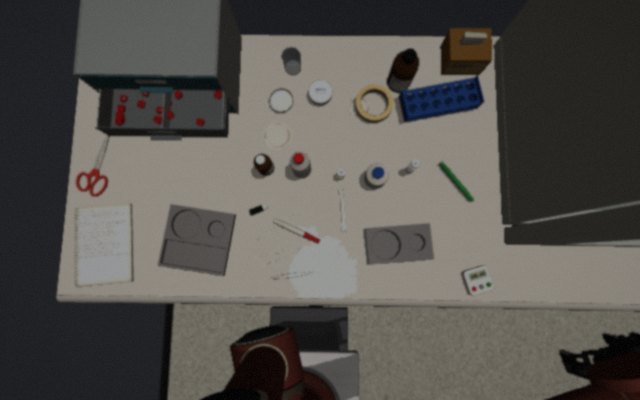

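View pics/side0.png

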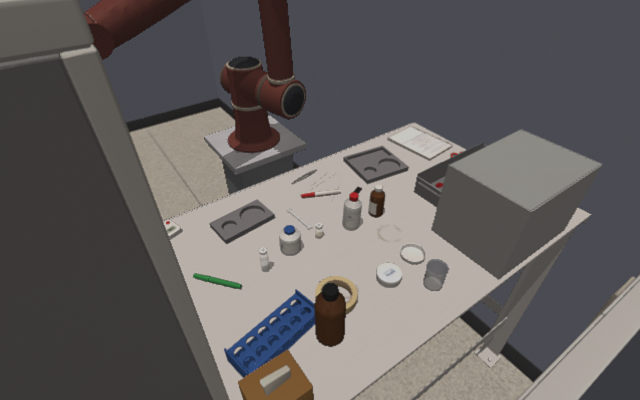

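```bash
python3 - <<'E'
import cv2
im=cv2.imread("pics/top0.png")[130:300,140:500]; cv2.imwrite("pics/topz.png",cv2.resize(im[:,:],(800,378),interpolation=cv2.INTER_CUBIC))
im=cv2.imread("pics/side0.png")[120:310,190:440]; cv2.imwrite("pics/sidez.png",cv2.resize(im,(789,600),interpolation=cv2.INTER_CUBIC))
E
```

```text
(no output)
```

View pics/topz.png

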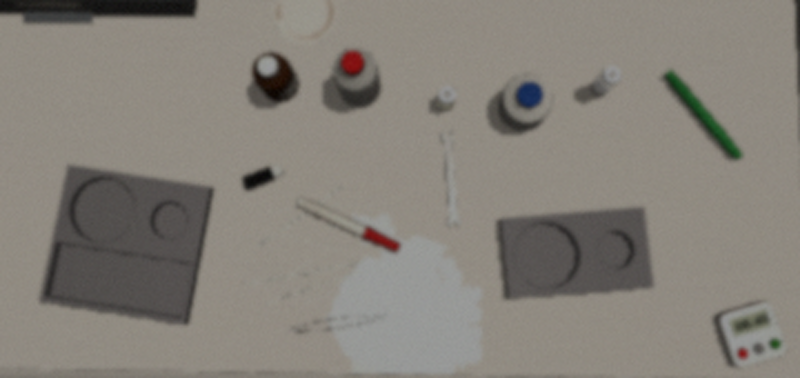

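View pics/sidez.png

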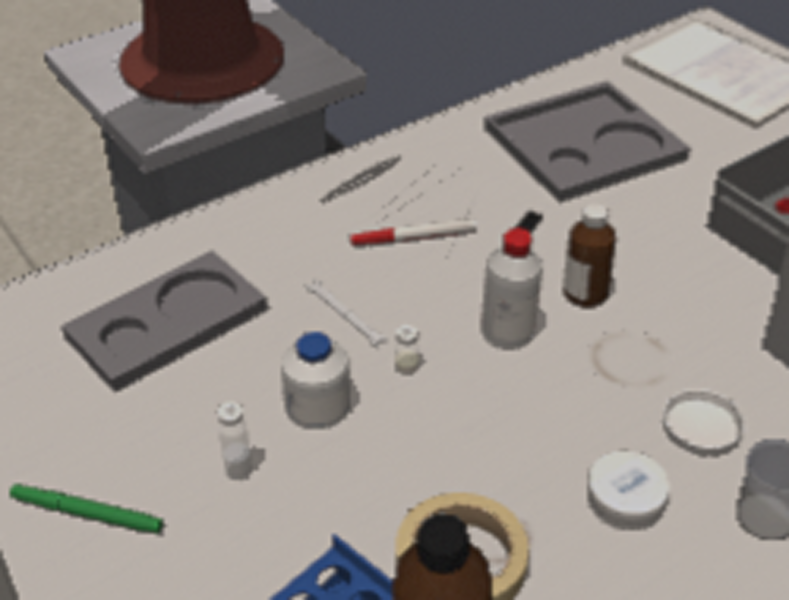

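The top view shows tray_three at about (198,240), tray_two at (398,244) and the marker at (296,231). The stock row runs amber (263,164), wash (301,163), short vial (340,174), jar (377,175), tall vial (413,166). The green look-alike is at (456,181), and there is a tall dark panel on the right. Next I'll measure the poses precisely.

```bash
cat > h.py <<'E'
import numpy as np, cv2, json
from scipy.optimize import minimize, least_squares
def cam(f):
    R=cv2.Rodrigues(np.array(f["rvec"],float))[0]; t=np.array(f["tvec"],float).ravel()
    return dict(K=np.array(f["mtx"],float),d=np.array(f["dist"],float),rv=np.array(f["rvec"],float),t=t,R=R,C=-R.T@t)
def proj(c,P): return cv2.projectPoints(np.atleast_2d(np.array(P,float)),c["rv"],c["t"],c["K"],c["d"])[0].reshape(-1,2)
def onz(c,uv,z):
    uv=np.atleast_2d(np.array(uv,float)); n=cv2.undistortPoints(uv.reshape(-1,1,2),c["K"],c["d"]).reshape(-1,2)
    r=np.c_[n,np.ones(len(n))]@c["R"]; s=(z-c["C"][2])/r[:,2]; return c["C"]+s[:,None]*r
def tri(c1,u1,c2,u2):
    A=[];b=[]
    for c,u in((c1,u1),(c2,u2)):
        n=cv2.undistortPoints(np.array(u,float).reshape(1,1,2),c["K"],c["d"]).ravel()
        r=c["R"].T@np.r_[n,1]; r/=np.linalg.norm(r); M=np.eye(3)-np.outer(r,r); A.append(M); b.append(M@c["C"])
    return np.linalg.lstsq(np.vstack(A),np.hstack(b),rcond=None)[0]
def frames(n=3):
    from plant import eyes
    o={}
    for k in("side","top"):
        ims=[]
        for i in range(n):
            f=eyes.grab_frame(k); ims.append(f["pixels"].astype(float))
        o[k]=(cam(f),np.mean(ims,0).astype(np.uint8))
    return o
E
python3 - <<'E'
from h import *
import pickle
o=frames(4); pickle.dump(o,open("f0.pkl","wb"))
t=o["top"][0]; s=o["side"][0]; print("C",t["C"],s["C"])
for n,u in dict(two=(397.5,245),three=(198,240)).items(): print(n,onz(t,u,.018))
for n,u,v,h in [("amber",(263,164),(376,214),.105),("wash",(301,163),0,.12),("vs",(340,174),0,.046),("jar",(377,175),0,.08),("vt",(413,164),0,.076)]:
    print(n,onz(t,u,h/2))
print("panel at z0 corners",onz(t,[(500,40),(500,165),(505,243),(639,245),(75,40),(60,300),(240,110)],0))
for k in o:
    c,im=o[k]; r=(slice(130,300),slice(140,500)) if k=="top" else (slice(120,310),slice(190,440))
    # mean tray colour
    for uv in ([(205,262),(398,244),(300,280)] if k=="top" else [(365,165),(225,222),(300,250)]): print(k,uv,im[uv[1],uv[0]])
E
```

```text
C [ 0.38686951 -0.06560687  1.08929456] [ 1.25624042 -0.55520896  0.7809609 ]
two [[ 0.42620442 -0.26014576  0.018     ]]
three [[0.43232197 0.26867513 0.018     ]]
amber [[0.63280899 0.09754229 0.0525    ]]
wash [[ 0.63490219 -0.00316444  0.06      ]]
vs [[ 0.61463884 -0.10689923  0.023     ]]
jar [[ 0.60943922 -0.20435029  0.04      ]]
vt [[ 0.64082626 -0.30043622  0.038     ]]
panel at z0 corners [[ 1.01556859 -0.56237476  0.        ]
 [ 0.64964113 -0.54639802  0.        ]
 [ 0.4364714  -0.54935665  0.        ]
 [ 0.43680551 -0.89732483  0.        ]
 [ 1.00378791  0.65941885  0.        ]
 [ 0.27140648  0.62788864  0.        ]
 [ 0.80044363  0.17590122  0.        ]]
side (365, 165) [111 106 106]
side (225, 222) [59 56 56]
side (300, 250) [111 108 104]
top (205, 262) [83 79 78]
top (398, 244) [68 65 64]
top (300, 280) [150 152 150]
```

```bash
cat > fit.py <<'E'
from h import *
import pickle
def boxpts(p,sx,sy,h):
    x,y,a=p;c,s=np.cos(a),np.sin(a);P=[]
    for z in(0,h):
        for u,v in((-1,-1),(1,-1),(1,1),(-1,1)):
            X,Y=u*sx/2,v*sy/2;P.append((x+c*X-s*Y,y+s*X+c*Y,z))
    return np.array(P)
def sil(c,P,shape,S=4):
    h=cv2.convexHull(proj(c,P).astype(np.float32))
    m=np.zeros((shape[0]*S,shape[1]*S),np.uint8)
    cv2.fillPoly(m,[np.round(((h+.5)*S-.5)*16).astype(np.int32)],255,shift=4)
    return cv2.resize(m,(shape[1],shape[0]),interpolation=cv2.INTER_AREA)/255.
if __name__=="__main__":
    o=pickle.load(open("f0.pkl","rb"))
    res={}
    for n,p0,sx,sy in(("two",(.426,-.26,.0),.096,.172),("three",(.432,.268,-.15),.166,.176)):
        for ks in(("top",),("side",),("top","side")):
            data=[]
            for k in ks:
                c,im=o[k];g=cv2.cvtColor(im,cv2.COLOR_RGB2GRAY).astype(float)
                roi=sil(c,boxpts(p0,sx+.04,sy+.04,.018),g.shape,1)>0
                lo=np.percentile(g[roi],35);hi=np.percentile(g[roi],95)
                m=np.clip((hi-g)/(hi-lo),0,1)
                data.append((c,m,roi,g.shape))
            f=lambda p:sum((abs(sil(c,boxpts(p,sx,sy,.018),sh)-m)[roi]).sum() for c,m,roi,sh in data)
            best=min((minimize(f,np.array(p0)+[0,0,d],method="Nelder-Mead",options=dict(initial_simplex=np.array(p0)+[0,0,d]+np.array([[0,0,0],[.01,0,0],[0,.01,0],[0,0,.08]]),xatol=1e-4,fatol=.01)) for d in(-.08,0,.08)),key=lambda r:r.fun)
            print(n,ks,best.x.round(4),best.fun)
        res[n]=best.x.tolist()
    json.dump(res,open("trays.json","w"))
E
python3 fit.py
python3 - <<'E'
from h import *
import pickle
o=pickle.load(open("f0.pkl","rb"))
rows=[]
for k,cs in (("top",[(264,163),(301,163),(340,174),(377,175),(413,166)]),("side",[(377,200),(352,210),(319,230),(291,240),(264,259)])):
    im=o[k][1][:,:,::-1]
    rows.append(np.hstack([cv2.resize(cv2.convertScaleAbs(im[v-20:v+20,u-20:u+20],alpha=1.4),(160,160),interpolation=cv2.INTER_NEAREST) for u,v in cs]))
cv2.imwrite("pics/z.png",np.vstack(rows))
E
```

```text
two ('top',) [ 0.43   -0.2612  0.0935] 160.9750700280112
two ('side',) [ 0.4328 -0.2662  0.092 ] 28.496638655462178
two ('top', 'side') [ 0.4318 -0.2645  0.0998] 256.5642857142857
three ('top',) [ 0.4341  0.2734 -0.1434] 161.38333333333338
three ('side',) [ 0.4356  0.2718 -0.1352] 33.30185031759182
three ('top', 'side') [ 0.4345  0.2732 -0.1407] 209.50655896161282
```

View pics/z.png

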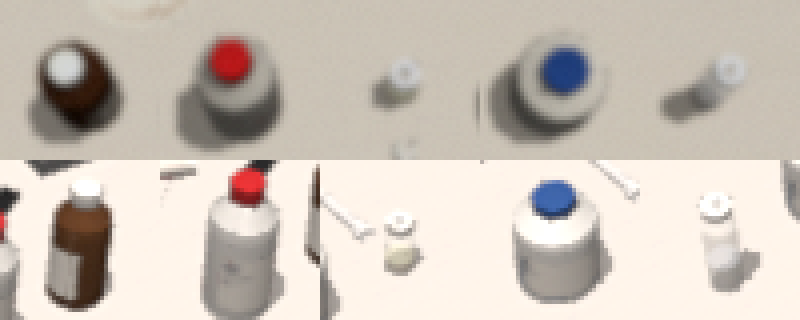

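```bash
python3 - <<'E'
from fit import *
o=pickle.load(open("f0.pkl","rb")); T=o["top"][0]; S=o["side"][0]
D=dict(amber=((259.9,158.6),(378.5,185.7),.105,.023),wash=((298.3,157.5),(353.5,193),.12,.026),vs=((340.75,171.25),(318.5,224),.046,.0115),jar=((378.25,171.75),(289.25,226.7),.08,.03),vt=((415,162.2),(262.5,249),.076,.0115))
res={}
for n,(a,b,h,r) in D.items():
    p=tri(T,a,S,b); q=onz(T,a,h)[0]; w=onz(S,b,h)[0]
    print(n,"tri",p.round(4),"top",q[:2].round(4),"side",w[:2].round(4)); res[n]=((q+w)[:2]/2).tolist()+[h,r]
json.dump(res,open("objs.json","w"))
trays=json.load(open("trays.json"))
big={}
for k,sc,(v0,v1,u0,u1) in(("top",2.2,(130,300,140,500)),("side",3.15,(120,310,190,440))):
    c,im=o[k]; im=cv2.convertScaleAbs(im[v0:v1,u0:u1,::-1],alpha=1.3); z=cv2.resize(im,None,fx=sc,fy=sc,interpolation=cv2.INTER_CUBIC)
    def dr(P,col): cv2.polylines(z,[np.round((( proj(c,P)-[u0,v0]+.5)*sc-.5)*16).astype(int).astype(np.int32)],True,col,1,cv2.LINE_AA,shift=4)
    th=np.linspace(0,2*np.pi,40)
    for n,(x,y,h,r) in res.items():
        for zz in(0,.05 if h>.07 and r>.02 else h*.8): dr(np.c_[x+r*np.cos(th),y+r*np.sin(th),0*th+zz],(0,255,0))
    for n,sx,sy,pk in(("two",.096,.172,[(0,.036,.039),(0,-.046,.022)]),("three",.166,.176,[(.036,.036,.039),(.036,-.046,.022)])):
        P=boxpts(trays[n],sx,sy,.018); dr(P[4:],(0,255,255)); dr(P[:4],(255,100,0))
        x,y,a=trays[n]
        for X,Y,r in pk:
            cx,cy=x+np.cos(a)*X-np.sin(a)*Y,y+np.sin(a)*X+np.cos(a)*Y
            dr(np.c_[cx+r*np.cos(th),cy+r*np.sin(th),0*th+.018],(0,255,255))
    cv2.imwrite(f"pics/ov_{k}.png",z)
E
```

```text
amber tri [0.6341 0.0976 0.1059] top [0.6341 0.0975] side [0.6333 0.0988]
wash tri [6.338e-01 3.000e-04 1.228e-01] top [6.343e-01 2.000e-04] side [0.6313 0.0031]
vs tri [ 0.6164 -0.1084  0.048 ] top [ 0.6172 -0.1079] side [ 0.6144 -0.1076]
jar tri [ 0.609  -0.2015  0.0829] top [ 0.6095 -0.2023] side [ 0.6066 -0.1996]
vt tri [ 0.6357 -0.2975  0.0777] top [ 0.6364 -0.2971] side [ 0.6338 -0.2976]
```

View pics/ov_top.png

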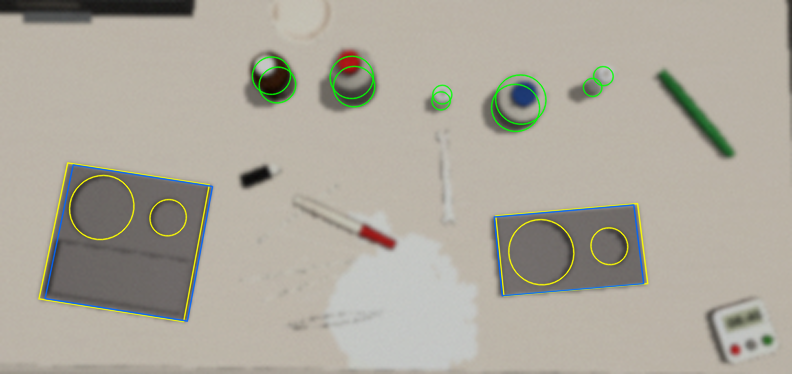

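View pics/ov_side.png

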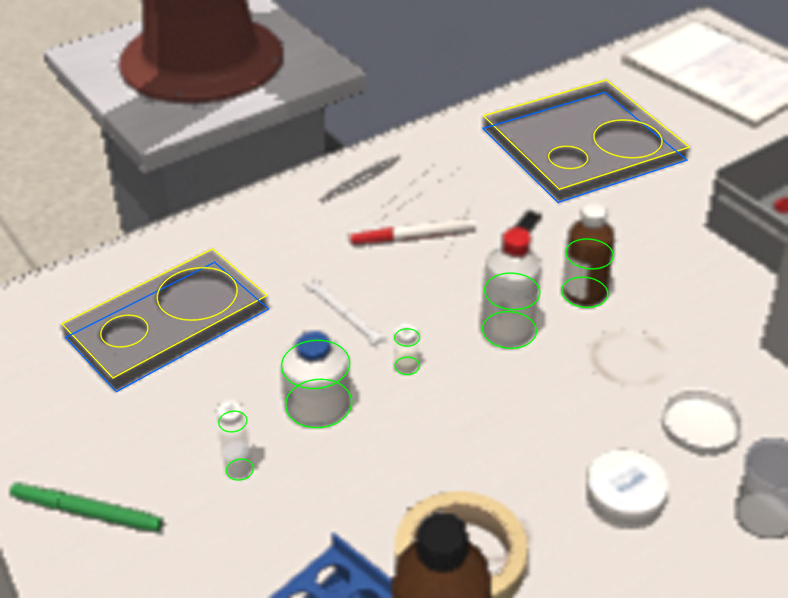

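```bash
python3 - <<'E'
from h import *
import pickle
o=pickle.load(open("f0.pkl","rb")); T=o["top"][0]; S=o["side"][0]
for c,a,b in((T,(275,220.5),(318.7,240.7)),(S,(340.8,191.9),(301.2,195.7))):
    P=onz(c,[a,b],.0085); d=P[1]-P[0]; print(P.round(4).tolist(),np.linalg.norm(d),P.mean(0),np.arctan2(d[1],d[0]))
E
```

```text
[[0.4877, 0.0669, 0.0085], [0.435, -0.0518, 0.0085]] 0.1298045092915589 [0.46139423 0.00755102 0.0085    ] -1.9888270567125859
[[0.4966, 0.0665, 0.0085], [0.4365, -0.0528, 0.0085]] 0.13351018556724448 [0.46658194 0.00683968 0.0085    ] -2.037543111478726
```

Call:
step_arm(
  motion=[
    [0.041,0.069,0.004,0,0,0.08,0],
    [0.082,0.138,0.008,0,0,0.16,0],
    [0.123,0.207,0.012,0,0,0.24,0],
    [0.164,0.276,0.016,0,0,0.32,0],
    [0.205,0.345,0.02,0,0,0.4,0],
    [0.246,0.414,0.024,0,0,0.48,0],
    [0.287,0.483,0.028,0,0,0.56,0],
    [0.328,0.552,0.032,0,0,0.64,0],
    [0.369,0.621,0.036,0,0,0.72,0],
    [0.41,0.69,0.04,0,0,0.8,0],
  ],
)

```text
time: 3.1
tool_pos: [0.4309, -0.2365, 0.2517]
tool_rot: [0.0, 0.706, 0.708, 0.0]
contact_force: [0.5, -0.8, -0.6]
gripper_width: 0.997
```

Call:
step_arm(
  motion=[
    [0.04,0.067,0,0,0,0,0],
    [0.085,0.14,0,0,0,0,0],
    [0.13,0.215,0,0,0,0,0],
    [0.177,0.292,0,0,0,0,0],
    [0.224,0.37,0,0,0,0,0],
    [0.271,0.447,0,0,0,0,0],
    [0.318,0.525,0,0,0,0,0],
    [0.365,0.602,0,0,0,0,0],
    [0.395,0.652,0,0,0,0,0],
    [0.407,0.672,0,0,0,0,0],
  ],
)

```text
time: 4.1
tool_pos: [0.6345, 0.1005, 0.251]
tool_rot: [-0.0, 0.707, 0.707, 0.0]
contact_force: [-0.3, -0.5, -0.4]
gripper_width: 1.0
```

Call:
step_arm(
  motion=[
    [0,0,-0.06,0,0,0,0],
    [0,0,-0.13,0,0,0,0],
    [0,0,-0.2,0,0,0,0],
    [0,0,-0.26,0,0,0,0],
    [0,0,-0.32,0,0,0,0],
    [0,0,-0.36,0,0,0,0],
    [0,0,-0.39,0,0,0,0],
    [0,0,-0.41,0,0,0,0],
    [0,0,-0.43,0,0,0,0],
    [0,0,-0.43,0,0,0,0],
  ],
)

```text
time: 5.1
tool_pos: [0.6333, 0.0979, 0.0354]
tool_rot: [-0.0, 0.708, 0.706, -0.001]
contact_force: [0.6, 0.2, 0.4]
gripper_width: 0.997
```

Call:
step_arm(
  motion=[
    [0,0,0,0,0,0,255],
    [0,0,0,0,0,0,255],
    [0,0,0,0,0,0,255],
    [0,0,0,0,0,0,255],
    [0,0,0,0,0,0,255],
    [0,0,0,0,0,0,255],
    [0,0,0,0,0,0,255],
    [0,0,0,0,0,0,255],
    [0,0,0,0,0,0,255],
    [0,0,0,0,0,0,255],
  ],
)

```text
time: 6.1
tool_pos: [0.6349, 0.0981, 0.0378]
tool_rot: [0.001, 0.708, 0.706, 0.001]
contact_force: [-0.3, 0.1, 5.9]
gripper_width: 0.508
```

```bash
cat > snap.py <<'E'
import sys,cv2,numpy as np
from plant import monitor,eyes
n=sys.argv[1]; ims=[]
for c,(a,b,d,e) in (("side",(120,310,190,440)),("top",(130,310,140,500))):
    f=eyes.grab_frame(c); im=cv2.convertScaleAbs(f["pixels"][a:b,d:e,::-1],alpha=1.2)
    ims.append(cv2.resize(im,(395,300) if c=="side" else (600,300),interpolation=cv2.INTER_CUBIC))
p=np.zeros((600,600,3),np.uint8); p[:300,:395]=ims[0]; p[300:]=ims[1]
cv2.imwrite(f"pics/{n}.png",p); s=monitor.state(); print(s["time"],s["tool_pos"].round(4),s["tool_rot"].round(4),s["contact_force"].round(2),round(s["gripper_width"],3))
E
python3 snap.py g1
```

```text
6.2 [0.635  0.0981 0.0378] [0.0009 0.7078 0.7064 0.0009] [0.63 0.45 5.81] 0.506
```

View pics/g1.png

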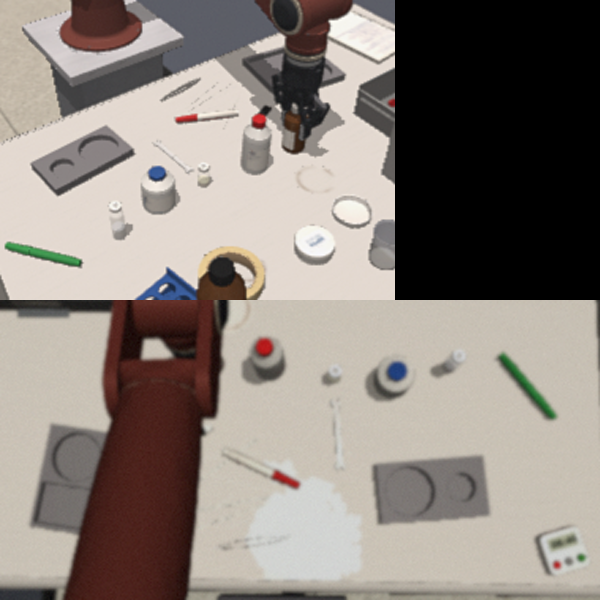

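Call:
step_arm(
  motion=[
    [0,0,0,0,0,0,60],
    [0,0,0,0,0,0,60],
    [0,0,-0.004,0,0,0,60],
    [0,0,-0.008,0,0,0,60],
    [0,0,-0.008,0,0,0,60],
    [0,0,-0.008,0,0,0,60],
  ],
)

```text
time: 6.8
tool_pos: [0.634, 0.0981, 0.0323]
tool_rot: [0.0, 0.708, 0.706, 0.0]
contact_force: [-0.6, -0.7, 0.3]
gripper_width: 0.767
```

Call:
step_arm(
  motion=[
    [0,0,0,0,0,0,255],
    [0,0,0,0,0,0,255],
    [0,0,0,0,0,0,255],
    [0,0,0,0,0,0,255],
    [0,0,0,0,0,0,255],
    [0,0,0,0,0,0,255],
    [0,0,0,0,0,0,255],
  ],
)

```text
time: 7.5
tool_pos: [0.6342, 0.098, 0.0327]
tool_rot: [0.0, 0.708, 0.706, 0.0]
contact_force: [0.2, -0.1, 4.4]
gripper_width: 0.515
```

Call:
step_arm(
  motion=[
    [0,0,0.01,0,0,0,255],
    [0,0,0.04,0,0,0,255],
    [0,0,0.1,0,0,0,255],
    [0,0,0.16,0,0,0,255],
    [0,0,0.22,0,0,0,255],
    [0,0,0.28,0,0,0,255],
    [0,0,0.34,0,0,0,255],
    [0,0,0.37,0,0,0,255],
    [0,0,0.39,0,0,0,255],
    [0,0,0.4,0,0,0,255],
  ],
)

```text
time: 8.5
tool_pos: [0.6336, 0.098, 0.2325]
tool_rot: [-0.0, 0.708, 0.706, -0.0]
contact_force: [-0.0, 0.3, -2.1]
gripper_width: 0.508
```

```bash
python3 snap.py g2
```

```text
8.6 [0.6335 0.098  0.2316] [-4.000e-04  7.078e-01  7.064e-01 -4.000e-04] [-0.33 -0.41 -1.66] 0.511
```

View pics/g2.png

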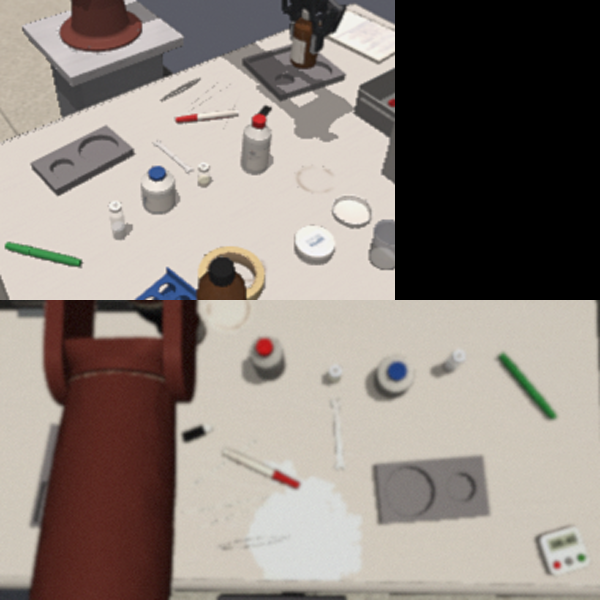

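Call:
step_arm(
  motion=[
    [-0.025,-0.04,0,0,0,0,255],
    [-0.066,-0.104,0,0,0,0.01,255],
    [-0.115,-0.182,0,0,0,0.02,255],
    [-0.165,-0.261,0,0,0,0.03,255],
    [-0.214,-0.339,0,0,0,0.04,255],
    [-0.264,-0.418,0,0,0,0.05,255],
    [-0.313,-0.495,0,0,0,0.06,255],
    [-0.36,-0.57,0,0,0,0.067,255],
    [-0.395,-0.625,0,0,0,0.067,255],
    [-0.412,-0.652,0,0,0,0.067,255],
  ],
)

```text
time: 9.6
tool_pos: [0.4256, -0.2295, 0.2304]
tool_rot: [-0.002, 0.673, 0.74, -0.0]
contact_force: [0.8, -0.4, -1.0]
gripper_width: 0.511
```

Call:
step_arm(
  motion=[
    [0,0,-0.05,0,0,0,255],
    [0,0,-0.12,0,0,0,255],
    [0,0,-0.19,0,0,0,255],
    [0,0,-0.25,0,0,0,255],
    [0,0,-0.3,0,0,0,255],
    [0,0,-0.33,0,0,0,255],
    [0,0,-0.35,0,0,0,255],
    [0,0,-0.37,0,0,0,255],
    [0,0,-0.38,0,0,0,255],
    [0,0,-0.38,0,0,0,255],
  ],
)

```text
time: 10.6
tool_pos: [0.4275, -0.2277, 0.0418]
tool_rot: [-0.001, 0.671, 0.741, -0.0]
contact_force: [-0.8, 0.4, -1.3]
gripper_width: 0.51
```

```bash
python3 snap.py g3
```

```text
10.7 [ 0.4283 -0.2283  0.0429] [6.000e-04 6.714e-01 7.411e-01 0.000e+00] [ 0.69  0.16 -1.56] 0.509
```

View pics/g3.png

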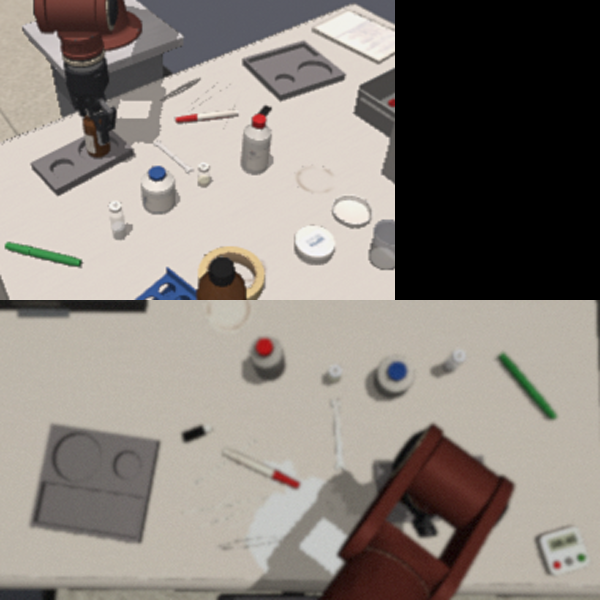

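Call:
step_arm(
  motion=[
    [0,0,-0.005,0,0,0,255],
    [0,0,-0.01,0,0,0,255],
    [0,0,-0.013,0,0,0,255],
    [0,0,-0.013,0,0,0,255],
  ],
)

```text
time: 11.1
tool_pos: [0.4281, -0.2282, 0.0367]
tool_rot: [0.0, 0.671, 0.741, -0.0]
contact_force: [-2.0, 1.8, 4.4]
gripper_width: 0.513
```

Contact at the pocket floor (Fz rose to +4.4 N). I'll release and rise.

Call:
step_arm(
  motion=[
    [0,0,0,0,0,0,60],
    [0,0,0,0,0,0,30],
    [0,0,0,0,0,0,30],
    [0,0,0,0,0,0,0],
    [0,0,0.03,0,0,0,0],
    [0,0,0.09,0,0,0,0],
    [0,0,0.17,0,0,0,0],
    [0,0,0.25,0,0,0,0],
    [0,0,0.33,0,0,0,0],
    [0,0,0.4,0,0,0,0],
  ],
)

```text
time: 12.1
tool_pos: [0.4278, -0.2279, 0.2377]
tool_rot: [0.0, 0.671, 0.741, 0.0]
contact_force: [0.2, 1.1, 0.8]
gripper_width: 0.999
```

Call:
step_arm(
  motion=[
    [0.05,-0.017,0,0,0,0,0],
    [0.13,-0.044,0,0,0,-0.02,0],
    [0.21,-0.07,0,0,0,-0.04,0],
    [0.3,-0.1,0,0,0,-0.067,0],
    [0.37,-0.124,0,0,0,-0.067,0],
    [0.405,-0.136,0,0,0,-0.067,0],
    [0.414,-0.139,0,0,0,-0.067,0],
    [0.414,-0.139,0,0,0,-0.067,0],
  ],
)

```text
time: 12.9
tool_pos: [0.6347, -0.2974, 0.2348]
tool_rot: [-0.001, 0.708, 0.706, -0.0]
contact_force: [0.2, 0.0, 0.3]
gripper_width: 1.002
```

Call:
step_arm(
  motion=[
    [0,0,-0.05,0,0,0,0],
    [0,0,-0.12,0,0,0,0],
    [0,0,-0.2,0,0,0,0],
    [0,0,-0.27,0,0,0,0],
    [0,0,-0.33,0,0,0,0],
    [0,0,-0.38,0,0,0,0],
    [0,0,-0.41,0,0,0,0],
    [0,0,-0.425,0,0,0,0],
    [0,0,-0.432,0,0,0,0],
    [0,0,-0.432,0,0,0,0],
  ],
)

```text
time: 13.9
tool_pos: [0.6352, -0.2978, 0.0208]
tool_rot: [0.001, 0.708, 0.706, 0.0]
contact_force: [-0.7, 0.0, 0.9]
gripper_width: 0.997
```

Call:
step_arm(
  motion=[
    [0,0,0,0,0,0,100],
    [0,0,0,0,0,0,130],
    [0,0,0,0,0,0,160],
    [0,0,0,0,0,0,180],
    [0,0,0,0,0,0,200],
    [0,0,0,0,0,0,255],
    [0,0,0,0,0,0,255],
    [0,0,0,0,0,0,255],
    [0,0,0,0,0,0,255],
    [0,0,0,0,0,0,255],
  ],
)

```text
time: 14.9
tool_pos: [0.6352, -0.2977, 0.0203]
tool_rot: [0.0, 0.708, 0.706, 0.0]
contact_force: [-0.3, -0.2, 3.3]
gripper_width: 0.249
```

```bash
python3 snap.py g4
```

```text
15.0 [ 0.6352 -0.2977  0.0203] [5.000e-04 7.078e-01 7.064e-01 1.000e-04] [0.01 0.62 4.83] 0.247
```

View pics/g4.png

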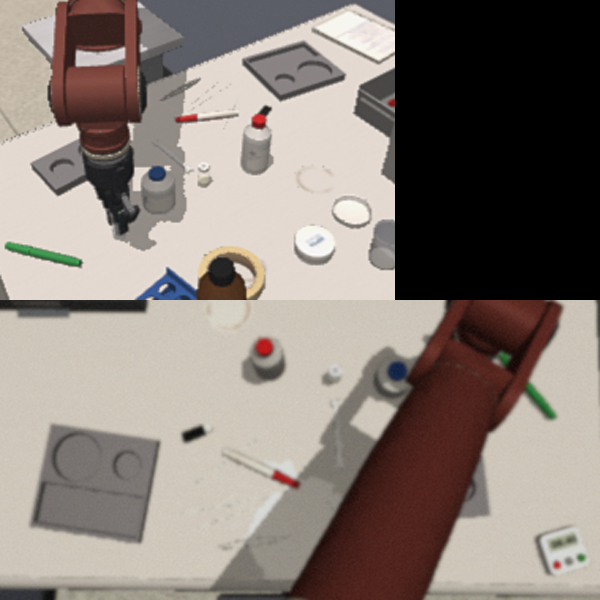

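Call:
step_arm(
  motion=[
    [0,0,0.01,0,0,0,255],
    [0,0,0.04,0,0,0,255],
    [0,0,0.1,0,0,0,255],
    [0,0,0.16,0,0,0,255],
    [0,0,0.22,0,0,0,255],
    [0,0,0.28,0,0,0,255],
    [0,0,0.33,0,0,0,255],
    [0,0,0.36,0,0,0,255],
    [0,0,0.36,0,0,0,255],
  ],
)

```text
time: 15.9
tool_pos: [0.636, -0.2982, 0.2035]
tool_rot: [0.003, 0.708, 0.706, 0.001]
contact_force: [1.0, -0.5, 0.4]
gripper_width: 0.252
```

Call:
step_arm(
  motion=[
    [-0.03,-0.002,0,0,0,0,255],
    [-0.08,-0.005,0,0,0,0.02,255],
    [-0.15,-0.009,0,0,0,0.04,255],
    [-0.22,-0.013,0,0,0,0.067,255],
    [-0.29,-0.018,0,0,0,0.067,255],
    [-0.35,-0.021,0,0,0,0.067,255],
    [-0.385,-0.024,0,0,0,0.067,255],
    [-0.398,-0.024,0,0,0,0.067,255],
    [-0.398,-0.024,0,0,0,0.067,255],
  ],
)

```text
time: 16.8
tool_pos: [0.435, -0.3091, 0.1986]
tool_rot: [-0.001, 0.672, 0.741, 0.0]
contact_force: [0.0, -0.1, -0.3]
gripper_width: 0.246
```

Call:
step_arm(
  motion=[
    [0,0,-0.05,0,0,0,255],
    [0,0,-0.12,0,0,0,255],
    [0,0,-0.19,0,0,0,255],
    [0,0,-0.25,0,0,0,255],
    [0,0,-0.29,0,0,0,255],
    [0,0,-0.31,0,0,0,255],
    [0,0,-0.325,0,0,0,255],
    [0,0,-0.335,0,0,0,255],
    [0,0,-0.335,0,0,0,255],
  ],
)

```text
time: 17.7
tool_pos: [0.4362, -0.3096, 0.0325]
tool_rot: [0.0, 0.671, 0.741, -0.0]
contact_force: [0.2, -0.1, 0.1]
gripper_width: 0.25
```

```bash
python3 snap.py g5
```

```text
17.8 [ 0.4365 -0.31    0.0333] [0.0009 0.6714 0.7411 0.    ] [-0.39  0.24  0.12] 0.247
```

View pics/g5.png

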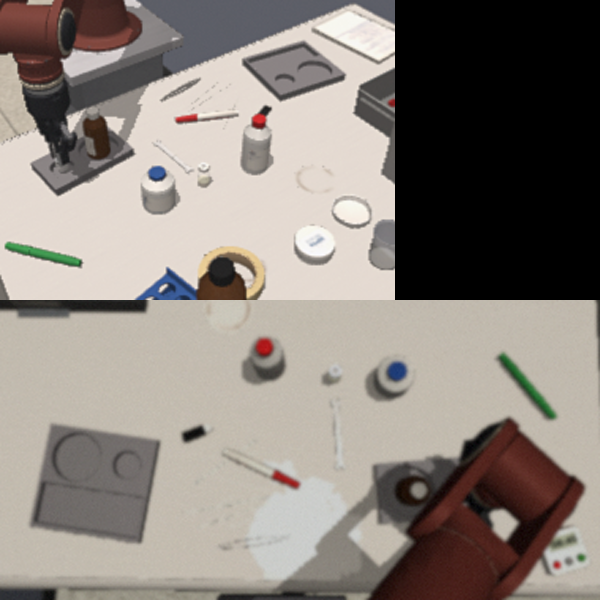

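Call:
step_arm(
  motion=[
    [0,0,-0.006,0,0,0,255],
    [0,0,-0.012,0,0,0,255],
    [0,0,-0.017,0,0,0,255],
    [0,0,-0.017,0,0,0,255],
    [0,0,-0.017,0,0,0,255],
  ],
)

```text
time: 18.3
tool_pos: [0.436, -0.3097, 0.0243]
tool_rot: [0.0, 0.671, 0.741, -0.0]
contact_force: [-1.2, 1.0, 3.6]
gripper_width: 0.249
```

Call:
step_arm(
  motion=[
    [0,0,0,0,0,0,150],
    [0,0,0,0,0,0,120],
    [0,0,0,0,0,0,100],
    [0,0,0,0,0,0,60],
    [0,0,0.03,0,0,0,30],
    [0,0,0.09,0,0,0,0],
    [0,0,0.17,0,0,0,0],
    [0,0,0.25,0,0,0,0],
    [0,0,0.33,0,0,0,0],
    [0,0,0.42,0,0,0,0],
  ],
)

```text
time: 19.3
tool_pos: [0.4353, -0.309, 0.236]
tool_rot: [-0.0, 0.671, 0.741, 0.0]
contact_force: [0.7, -0.0, 0.2]
gripper_width: 1.002
```

Call:
step_arm(
  motion=[
    [0.05,0.03,0,0,0,0,0],
    [0.12,0.075,0,0,0,-0.02,0],
    [0.19,0.12,0,0,0,-0.05,0],
    [0.26,0.163,0,0,0,-0.067,0],
    [0.31,0.195,0,0,0,-0.067,0],
    [0.335,0.21,0,0,0,-0.067,0],
    [0.345,0.216,0,0,0,-0.067,0],
    [0.345,0.216,0,0,0,-0.067,0],
  ],
)

```text
time: 20.1
tool_pos: [0.6082, -0.2016, 0.2341]
tool_rot: [0.0, 0.708, 0.706, -0.0]
contact_force: [-0.1, 0.5, -0.3]
gripper_width: 0.998
```

Call:
step_arm(
  motion=[
    [0,0,-0.05,0,0,0,0],
    [0,0,-0.12,0,0,0,0],
    [0,0,-0.19,0,0,0,0],
    [0,0,-0.26,0,0,0,0],
    [0,0,-0.32,0,0,0,0],
    [0,0,-0.37,0,0,0,0],
    [0,0,-0.41,0,0,0,0],
    [0,0,-0.43,0,0,0,0],
    [0,0,-0.436,0,0,0,0],
    [0,0,-0.436,0,0,0,0],
  ],
)

```text
time: 21.1
tool_pos: [0.6082, -0.2021, 0.0164]
tool_rot: [0.0, 0.708, 0.706, 0.0]
contact_force: [0.6, 0.1, -0.4]
gripper_width: 0.996
```

```bash
python3 snap.py g6
```

```text
21.2 [ 0.6092 -0.2022  0.0175] [1.200e-03 7.079e-01 7.063e-01 4.000e-04] [ 0.41  0.19 -0.05] 0.997
```

View pics/g6.png

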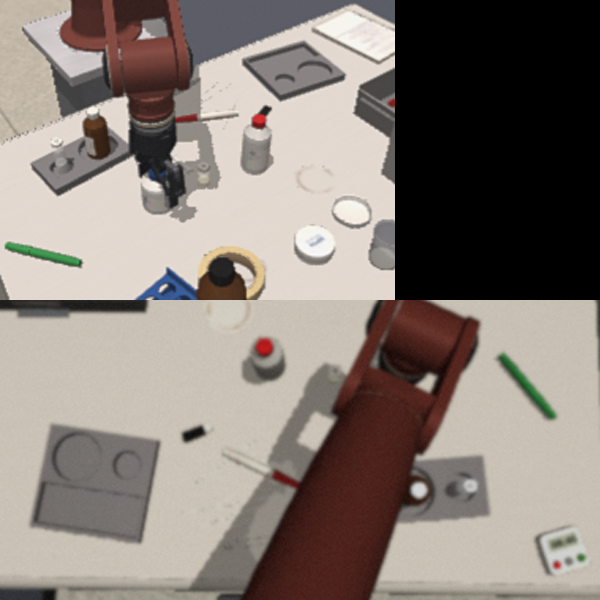

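Both liquid-kit items are standing in their pockets. Next I'll grip the jar and lift it.

Call:
step_arm(
  motion=[
    [0,0,0,0,0,0,40],
    [0,0,0,0,0,0,70],
    [0,0,0,0,0,0,100],
    [0,0,0,0,0,0,255],
    [0,0,0,0,0,0,255],
    [0,0,0,0,0,0,255],
    [0,0,0,0,0,0,255],
    [0,0,0,0,0,0,255],
  ],
)

```text
time: 22.0
tool_pos: [0.6094, -0.2019, 0.0174]
tool_rot: [0.001, 0.708, 0.706, 0.0]
contact_force: [0.1, -0.2, 6.5]
gripper_width: 0.673
```

Call:
step_arm(
  motion=[
    [0,0,0.01,0,0,0,255],
    [0,0,0.04,0,0,0,255],
    [0,0,0.1,0,0,0,255],
    [0,0,0.16,0,0,0,255],
    [0,0,0.22,0,0,0,255],
    [0,0,0.29,0,0,0,255],
    [0,0,0.36,0,0,0,255],
    [0,0,0.41,0,0,0,255],
    [0,0,0.43,0,0,0,255],
    [0,0,0.44,0,0,0,255],
  ],
)

```text
time: 23.0
tool_pos: [0.6084, -0.2015, 0.2371]
tool_rot: [0.001, 0.708, 0.706, 0.0]
contact_force: [-0.3, 1.1, -1.4]
gripper_width: 0.674
```

Call:
step_arm(
  motion=[
    [-0.012,0.045,0,0,0,0,255],
    [-0.03,0.115,0,0,0,-0.01,255],
    [-0.053,0.2,0,0,0,-0.02,255],
    [-0.077,0.29,0,0,0,-0.03,255],
    [-0.101,0.38,0,0,0,-0.04,255],
    [-0.125,0.47,0,0,0,-0.05,255],
    [-0.149,0.56,0,0,0,-0.06,255],
    [-0.17,0.645,0,0,0,-0.075,255],
    [-0.19,0.72,0,0,0,-0.09,255],
    [-0.206,0.78,0,0,0,-0.095,255],
  ],
)

```text
time: 24.0
tool_pos: [0.5032, 0.1903, 0.2335]
tool_rot: [-0.001, 0.756, 0.655, -0.002]
contact_force: [1.0, -0.3, -1.4]
gripper_width: 0.677
```

Call:
step_arm(
  motion=[
    [-0.02,0.07,0,0,0,0,255],
    [-0.04,0.14,0,0,0,0,255],
    [-0.054,0.2,0,0,0,0,255],
    [-0.06,0.225,0,0,0,0,255],
    [-0.06,0.23,-0.03,0,0,0,255],
    [-0.06,0.23,-0.09,0,0,0,255],
    [-0.06,0.23,-0.16,0,0,0,255],
    [-0.06,0.23,-0.23,0,0,0,255],
    [-0.06,0.23,-0.29,0,0,0,255],
    [-0.06,0.23,-0.34,0,0,0,255],
  ],
)

```text
time: 25.0
tool_pos: [0.4738, 0.3011, 0.0616]
tool_rot: [-0.0, 0.757, 0.654, -0.002]
contact_force: [-0.7, 0.4, -1.4]
gripper_width: 0.679
```

```bash
python3 snap.py g7
```

```text
25.1 [0.4714 0.3001 0.0593] [-0.0014  0.7568  0.6536 -0.0058] [-0.31 -0.51 -1.6 ] 0.678
```

View pics/g7.png

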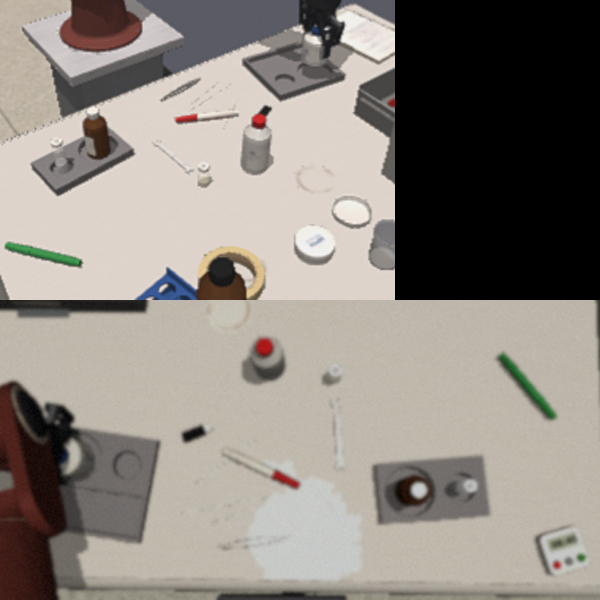

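Call:
step_arm(
  motion=[
    [0,0,0,0,0,0,255],
    [0,0,0,0,0,0,255],
    [0,0,0,0,0,0,255],
  ],
)

```text
time: 25.4
tool_pos: [0.4767, 0.3039, 0.0679]
tool_rot: [0.001, 0.756, 0.654, 0.002]
contact_force: [-0.3, -0.1, -1.3]
gripper_width: 0.677
```

Call:
step_arm(
  motion=[
    [0,0,-0.02,0,0,0,255],
    [0,0,-0.04,0,0,0,255],
    [0,0,-0.06,0,0,0,255],
    [0,0,-0.075,0,0,0,255],
    [0,0,-0.082,0,0,0,255],
    [0,0,-0.088,0,0,0,255],
    [0,0,-0.092,0,0,0,255],
    [0,0,-0.092,0,0,0,255],
    [0,0,-0.092,0,0,0,255],
  ],
)

```text
time: 26.3
tool_pos: [0.4753, 0.3036, 0.0213]
tool_rot: [-0.0, 0.756, 0.654, -0.001]
contact_force: [-3.8, -2.4, 7.1]
gripper_width: 0.677
```

Call:
step_arm(
  motion=[
    [0,0,0,0,0,0,50],
    [0,0,0,0,0,0,30],
    [0,0,0,0,0,0,20],
    [0,0,0.01,0,0,0,0],
    [0,0,0.03,0,0,0,0],
    [0,0,0.09,0,0,0,0],
    [0,0,0.17,0,0,0,0],
    [0,0,0.25,0,0,0,0],
    [0,0,0.33,0,0,0,0],
    [0,0,0.4,0,0,0,0],
  ],
)

```text
time: 27.3
tool_pos: [0.4756, 0.3037, 0.2234]
tool_rot: [0.0, 0.756, 0.654, 0.001]
contact_force: [0.8, -0.3, -0.3]
gripper_width: 0.999
```

Call:
step_arm(
  motion=[
    [0.015,-0.045,0,0,0,0,0],
    [0.042,-0.125,0,0,0,0.02,0],
    [0.073,-0.215,0,0,0,0.04,0],
    [0.105,-0.307,0,0,0,0.06,0],
    [0.136,-0.4,0,0,0,0.08,0],
    [0.168,-0.492,0,0,0,0.095,0],
    [0.2,-0.585,0,0,0,0.095,0],
    [0.23,-0.675,0,0,0,0.095,0],
    [0.26,-0.76,0,0,0,0.095,0],
    [0.281,-0.823,0,0,0,0.095,0],
  ],
)

```text
time: 28.3
tool_pos: [0.6164, -0.1108, 0.2209]
tool_rot: [0.001, 0.708, 0.706, 0.0]
contact_force: [1.5, -0.3, 0.2]
gripper_width: 0.999
```

Call:
step_arm(
  motion=[
    [0,0,-0.03,0,0,0,0],
    [0,0,-0.09,0,0,0,0],
    [0,0,-0.16,0,0,0,0],
    [0,0,-0.23,0,0,0,0],
    [0,0,-0.29,0,0,0,0],
    [0,0,-0.34,0,0,0,0],
    [0,0,-0.38,0,0,0,0],
    [0,0,-0.4,0,0,0,0],
    [0,0,-0.408,0,0,0,0],
    [0,0,-0.408,0,0,0,0],
  ],
)

```text
time: 29.3
tool_pos: [0.6159, -0.1077, 0.0161]
tool_rot: [0.0, 0.708, 0.707, 0.0]
contact_force: [-0.4, 0.0, 0.3]
gripper_width: 1.002
```

Call:
step_arm(
  motion=[
    [0,0,0,0,0,0,100],
    [0,0,0,0,0,0,130],
    [0,0,0,0,0,0,160],
    [0,0,0,0,0,0,180],
    [0,0,0,0,0,0,200],
    [0,0,0,0,0,0,255],
    [0,0,0,0,0,0,255],
    [0,0,0,0,0,0,255],
    [0,0,0,0,0,0,255],
    [0,0,0,0,0,0,255],
  ],
)

```text
time: 30.3
tool_pos: [0.6163, -0.1082, 0.0164]
tool_rot: [0.001, 0.708, 0.706, 0.0]
contact_force: [-0.4, -0.5, 4.0]
gripper_width: 0.247
```

```bash
python3 snap.py g8
```

```text
30.4 [ 0.6163 -0.1081  0.0165] [5.000e-04 7.078e-01 7.064e-01 3.000e-04] [-0.49  0.24  6.12] 0.248
```

View pics/g8.png

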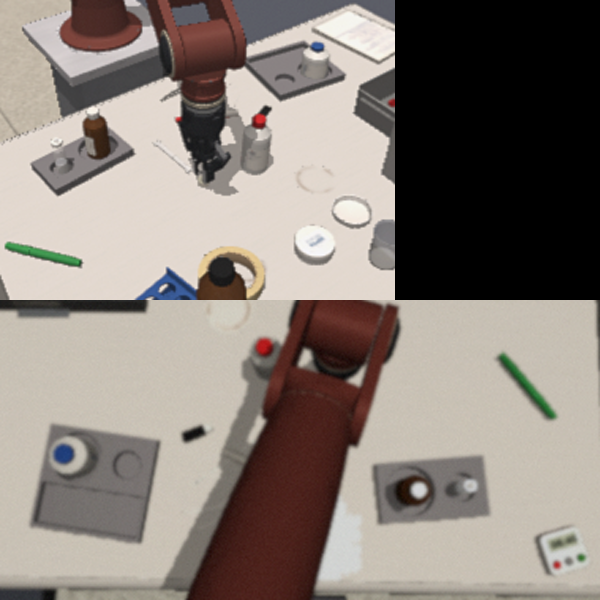

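Call:
step_arm(
  motion=[
    [0,0,0.01,0,0,0,255],
    [0,0,0.04,0,0,0,255],
    [0,0,0.1,0,0,0,255],
    [0,0,0.16,0,0,0,255],
    [0,0,0.22,0,0,0,255],
    [0,0,0.28,0,0,0,255],
    [0,0,0.33,0,0,0,255],
    [0,0,0.36,0,0,0,255],
    [0,0,0.36,0,0,0,255],
  ],
)

```text
time: 31.3
tool_pos: [0.6171, -0.1083, 0.1992]
tool_rot: [0.002, 0.708, 0.706, 0.001]
contact_force: [0.3, 0.7, 0.2]
gripper_width: 0.236
```

Call:
step_arm(
  motion=[
    [-0.02,0.045,0,0,0,0,255],
    [-0.05,0.11,0,0,0,-0.02,255],
    [-0.089,0.193,0,0,0,-0.04,255],
    [-0.129,0.28,0,0,0,-0.06,255],
    [-0.168,0.365,0,0,0,-0.08,255],
    [-0.207,0.45,0,0,0,-0.095,255],
    [-0.246,0.535,0,0,0,-0.095,255],
    [-0.28,0.608,0,0,0,-0.095,255],
    [-0.298,0.648,0,0,0,-0.095,255],
    [-0.304,0.661,0,0,0,-0.095,255],
  ],
)

```text
time: 32.3
tool_pos: [0.4617, 0.224, 0.1938]
tool_rot: [-0.001, 0.755, 0.655, -0.001]
contact_force: [0.5, -0.3, 0.2]
gripper_width: 0.249
```

Call:
step_arm(
  motion=[
    [0,0,-0.03,0,0,0,255],
    [0,0,-0.09,0,0,0,255],
    [0,0,-0.16,0,0,0,255],
    [0,0,-0.22,0,0,0,255],
    [0,0,-0.27,0,0,0,255],
    [0,0,-0.3,0,0,0,255],
    [0,0,-0.32,0,0,0,255],
    [0,0,-0.33,0,0,0,255],
    [0,0,-0.33,0,0,0,255],
  ],
)

```text
time: 33.2
tool_pos: [0.4641, 0.2223, 0.0307]
tool_rot: [0.0, 0.756, 0.654, -0.0]
contact_force: [1.2, -1.0, 0.0]
gripper_width: 0.243
```

```bash
python3 snap.py g9
```

```text
33.3 [0.4648 0.2228 0.0319] [4.000e-04 7.563e-01 6.542e-01 1.000e-03] [-0.08  0.73 -0.74] 0.246
```

View pics/g9.png

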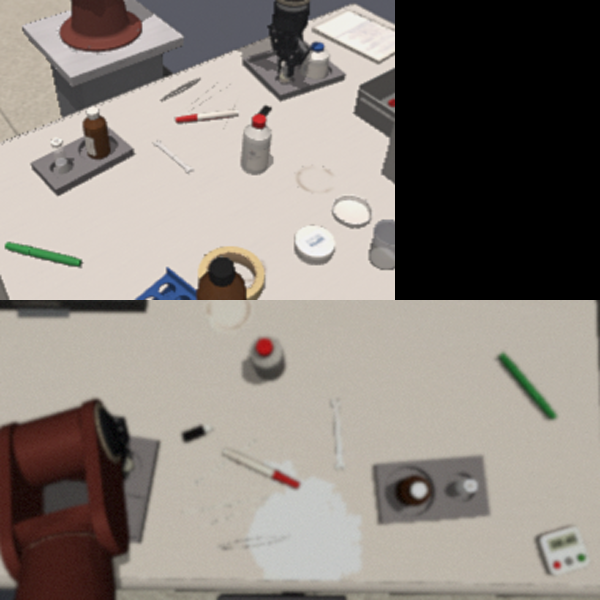

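Call:
step_arm(
  motion=[
    [0,0,-0.006,0,0,0,255],
    [0,0,-0.012,0,0,0,255],
    [0,0,-0.018,0,0,0,255],
    [0,0,-0.022,0,0,0,255],
    [0,0,-0.022,0,0,0,255],
    [0,0,-0.022,0,0,0,255],
  ],
)

```text
time: 33.9
tool_pos: [0.4638, 0.2226, 0.0204]
tool_rot: [-0.0, 0.756, 0.654, -0.0]
contact_force: [-2.8, -1.4, 5.4]
gripper_width: 0.246
```

Call:
step_arm(
  motion=[
    [0,0,0,0,0,0,150],
    [0,0,0,0,0,0,120],
    [0,0,0,0,0,0,100],
    [0,0,0.01,0,0,0,80],
    [0,0,0.04,0,0,0,80],
    [0,0,0.1,0,0,0,80],
    [0,0,0.17,0,0,0,80],
    [0,0,0.25,0,0,0,80],
    [0,0,0.33,0,0,0,80],
    [0,0,0.4,0,0,0,80],
  ],
)

```text
time: 34.9
tool_pos: [0.4641, 0.2226, 0.2237]
tool_rot: [0.001, 0.756, 0.654, 0.002]
contact_force: [0.5, -0.1, -0.4]
gripper_width: 0.685
```

```bash
python3 snap.py g10; python3 - <<'E'
from h import *
import pickle
o=frames(3); pickle.dump(o,open("f1.pkl","wb"))
r=[]
for k,(u,v) in(("top",(296,231)),("side",(321,195))):
    im=o[k][1][:,:,::-1]; r.append(cv2.resize(cv2.convertScaleAbs(im[v-25:v+25,u-40:u+40],alpha=1.3),(800,500) if 0 else (480,300),interpolation=cv2.INTER_NEAREST))
cv2.imwrite("pics/mk.png",np.vstack(r))
E
```

```text
35.0 [0.4671 0.2236 0.2284] [0.0027 0.7563 0.6542 0.0062] [0.79 0.45 1.65] 0.682
```

View pics/g10.png

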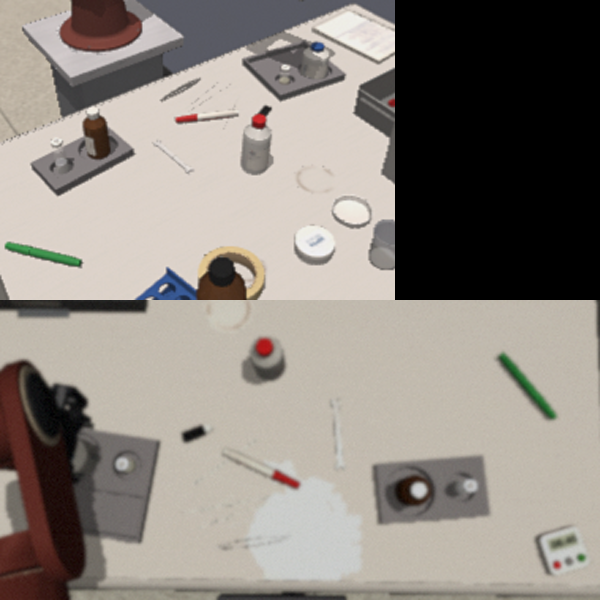

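View pics/mk.png

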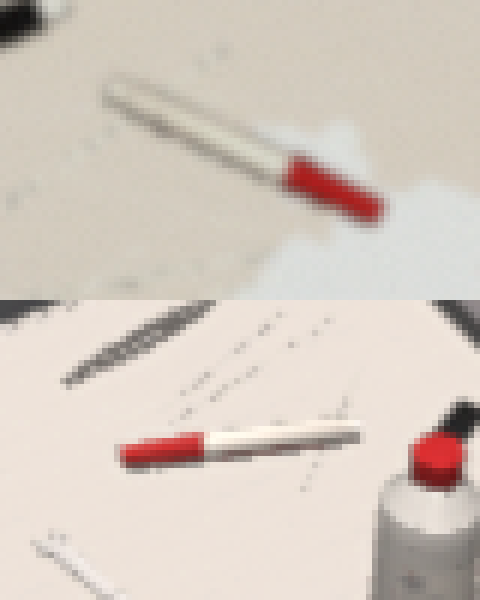

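```bash
python3 - <<'E'
from h import *
import pickle
o=pickle.load(open("f1.pkl","rb")); T=o["top"][0]; S=o["side"][0]
for c,a,b in((T,(272.8,219.8),(319.2,240.3)),(S,(340.5,191.3),(300.5,195.5))):
    P=onz(c,[a,b],.0085); d=P[1]-P[0]; print(P.round(4).tolist(),np.linalg.norm(d),P.mean(0),np.arctan2(d[1],d[0]))
E
```

```text
[[0.4896, 0.0729, 0.0085], [0.4361, -0.0531, 0.0085]] 0.13680857192652054 [0.4628453  0.00988683 0.0085    ] -1.9720162016509786
[[0.4935, 0.0676, 0.0085], [0.4343, -0.0541, 0.0085]] 0.13532877141895328 [0.46388611 0.00676968 0.0085    ] -2.023181853267022
```

Call:
step_arm(
  motion=[
    [-0.002,-0.04,0,0,0,0,80],
    [-0.005,-0.11,0,0,0,-0.03,80],
    [-0.008,-0.19,0,0,0,-0.07,80],
    [-0.011,-0.27,0,0,0,-0.11,80],
    [-0.014,-0.35,0,0,0,-0.15,80],
    [-0.016,-0.41,0,0,0,-0.181,80],
    [-0.017,-0.45,0,0,0,-0.181,80],
    [-0.017,-0.466,0,0,0,-0.181,80],
    [-0.017,-0.466,0,0,0,-0.181,80],
  ],
)

```text
time: 36.2
tool_pos: [0.4549, -0.0109, 0.2188]
tool_rot: [-0.001, 0.838, 0.545, -0.001]
contact_force: [-0.1, 0.3, -0.1]
gripper_width: 0.689
```

Call:
step_arm(
  motion=[
    [0,0,-0.05,0,0,0,80],
    [0,0,-0.12,0,0,0,80],
    [0,0,-0.2,0,0,0,80],
    [0,0,-0.27,0,0,0,80],
    [0,0,-0.33,0,0,0,80],
    [0,0,-0.37,0,0,0,80],
    [0,0,-0.39,0,0,0,80],
    [0,0,-0.4,0,0,0,80],
    [0,0,-0.4,0,0,0,80],
  ],
)

```text
time: 37.1
tool_pos: [0.4554, -0.01, 0.0198]
tool_rot: [-0.0, 0.838, 0.546, -0.0]
contact_force: [0.8, -0.1, 0.8]
gripper_width: 0.686
```

```bash
python3 snap.py g11
```

```text
37.2 [ 0.4564 -0.0104  0.021 ] [7.000e-04 8.378e-01 5.460e-01 8.000e-04] [ 0.24 -0.08  0.38] 0.685
```

View pics/g11.png

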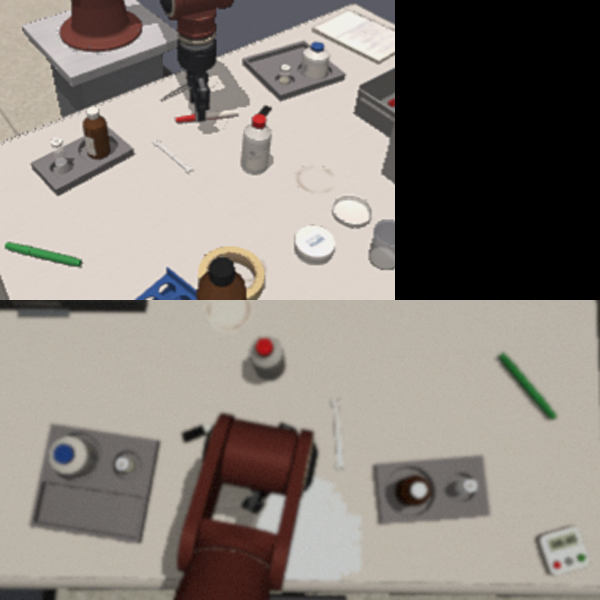

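Call:
step_arm(
  motion=[
    [0,0,-0.012,0,0,0,80],
    [0,0,-0.022,0,0,0,80],
    [0,0,-0.03,0,0,0,80],
    [0,0,-0.03,0,0,0,120],
    [0,0,-0.03,0,0,0,150],
    [0,0,-0.03,0,0,0,180],
    [0,0,-0.03,0,0,0,255],
    [0,0,-0.03,0,0,0,255],
    [0,0,-0.03,0,0,0,255],
    [0,0,-0.03,0,0,0,255],
  ],
)

```text
time: 38.2
tool_pos: [0.4558, -0.0105, 0.0053]
tool_rot: [0.0, 0.838, 0.546, 0.0]
contact_force: [-0.5, -0.1, 5.0]
gripper_width: 0.154
```

Call:
step_arm(
  motion=[
    [0,0,0,0,0,0,255],
    [0,0,0,0,0,0,255],
    [0,0,0.02,0,0,0,255],
    [0,0,0.06,0,0,0,255],
    [0,0,0.11,0,0,0,255],
    [0,0,0.16,0,0,0,255],
    [0,0,0.21,0,0,0,255],
    [0,0,0.26,0,0,0,255],
    [0,0,0.29,0,0,0,255],
    [0,0,0.3,0,0,0,255],
  ],
)

```text
time: 39.2
tool_pos: [0.4562, -0.0106, 0.1567]
tool_rot: [0.001, 0.838, 0.546, 0.001]
contact_force: [0.0, 0.1, -0.8]
gripper_width: 0.148
```

```bash
python3 snap.py g12
```

```text
39.3 [ 0.4554 -0.0104  0.155 ] [2.000e-04 8.379e-01 5.459e-01 2.000e-04] [ 0.12 -1.39 -0.44] 0.151
```

View pics/g12.png

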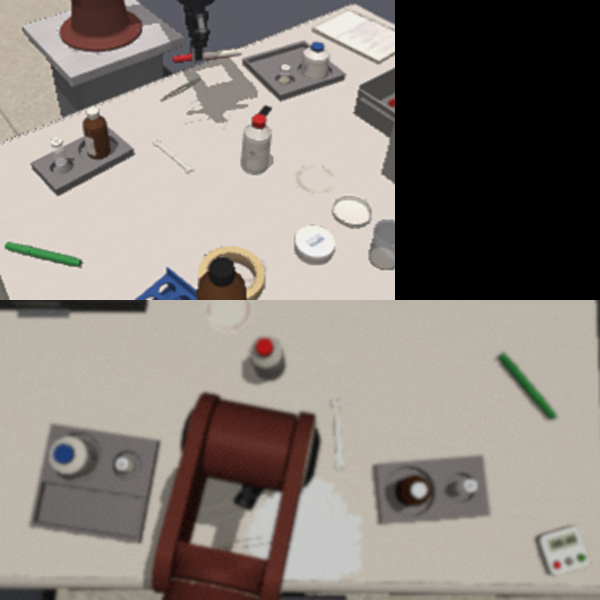

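Call:
step_arm(
  motion=[
    [-0.012,0.045,0,0,0,0.02,255],
    [-0.03,0.12,0,0,0,0.05,255],
    [-0.05,0.2,0,0,0,0.08,255],
    [-0.07,0.28,0,0,0,0.11,255],
    [-0.09,0.36,0,0,0,0.15,255],
    [-0.11,0.44,0,0,0,0.183,255],
    [-0.126,0.5,0,0,0,0.183,255],
    [-0.134,0.53,0,0,0,0.183,255],
    [-0.136,0.54,0,0,0,0.183,255],
    [-0.136,0.54,0,0,0,0.183,255],
  ],
)

```text
time: 40.3
tool_pos: [0.3865, 0.2594, 0.1534]
tool_rot: [-0.0, 0.755, 0.656, -0.001]
contact_force: [-0.4, -0.2, -0.1]
gripper_width: 0.155
```

Call:
step_arm(
  motion=[
    [0,0,-0.03,0,0,0,255],
    [0,0,-0.07,0,0,0,255],
    [0,0,-0.11,0,0,0,255],
    [0,0,-0.15,0,0,0,255],
    [0,0,-0.18,0,0,0,255],
    [0,0,-0.2,0,0,0,255],
    [0,0,-0.22,0,0,0,255],
    [0,0,-0.23,0,0,0,255],
    [0,0,-0.23,0,0,0,255],
  ],
)

```text
time: 41.2
tool_pos: [0.387, 0.2592, 0.0391]
tool_rot: [-0.0, 0.755, 0.655, -0.001]
contact_force: [-0.5, -0.8, 0.2]
gripper_width: 0.154
```

```bash
python3 snap.py g13
```

```text
41.3 [0.3878 0.2597 0.0403] [2.000e-04 7.554e-01 6.553e-01 4.000e-04] [0.19 0.55 0.24] 0.156
```

View pics/g13.png

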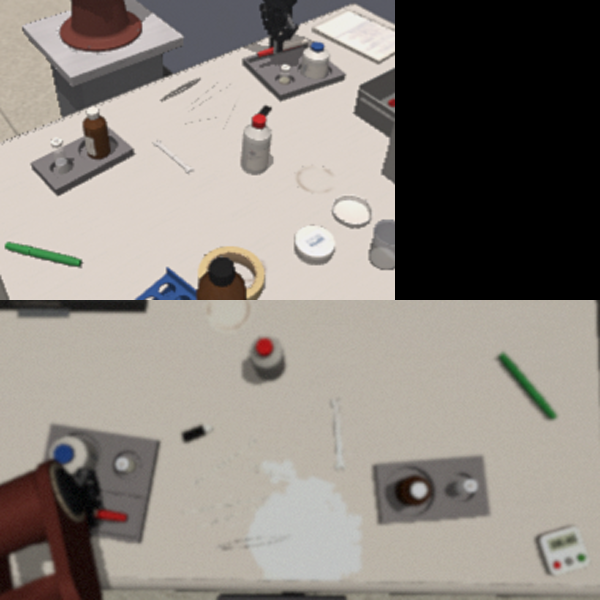

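Call:
step_arm(
  motion=[
    [0,0,-0.01,0,0,0,255],
    [0,0,-0.022,0,0,0,255],
    [0,0,-0.034,0,0,0,255],
    [0,0,-0.044,0,0,0,255],
    [0,0,-0.052,0,0,0,255],
    [0,0,-0.058,0,0,0,255],
    [0,0,-0.061,0,0,0,255],
    [0,0,-0.061,0,0,0,255],
  ],
)

```text
time: 42.1
tool_pos: [0.3875, 0.2596, 0.0094]
tool_rot: [0.0, 0.755, 0.655, 0.0]
contact_force: [0.8, 0.1, -0.6]
gripper_width: 0.154
```

Call:
step_arm(
  motion=[
    [0,0,-0.002,0,0,0,255],
    [0,0,-0.003,0,0,0,255],
    [0,0,-0.003,0,0,0,255],
  ],
)

```text
time: 42.4
tool_pos: [0.3876, 0.2597, 0.0093]
tool_rot: [-0.0, 0.755, 0.655, -0.0]
contact_force: [-5.7, -2.4, 10.7]
gripper_width: 0.159
```

Call:
step_arm(
  motion=[
    [0,0,0,0,0,0,190],
    [0,0,0,0,0,0,175],
    [0,0,0,0,0,0,160],
    [0,0,0.005,0,0,0,160],
    [0,0,0.03,0,0,0,160],
    [0,0,0.08,0,0,0,160],
    [0,0,0.15,0,0,0,160],
    [0,0,0.23,0,0,0,160],
    [0,0,0.32,0,0,0,160],
    [0,0,0.4,0,0,0,160],
  ],
)

```text
time: 43.4
tool_pos: [0.3873, 0.2596, 0.2112]
tool_rot: [0.0, 0.755, 0.655, 0.001]
contact_force: [0.3, 0.6, 0.4]
gripper_width: 0.375
```

Call:
step_arm(
  motion=[
    [0,-0.05,0,0,0,0,160],
    [0,-0.13,0,0,0,0,160],
    [0,-0.22,0,0,0,0,160],
    [0,-0.31,0,0,0,0,160],
    [0,-0.4,0,0,0,0,160],
    [0,-0.46,0,0,0,0,160],
    [0,-0.48,0,0,0,0,160],
    [0,-0.48,0,0,0,0,160],
  ],
)

```text
time: 44.2
tool_pos: [0.3874, 0.0188, 0.2085]
tool_rot: [0.0, 0.756, 0.654, 0.001]
contact_force: [0.5, 0.4, 0.1]
gripper_width: 0.369
```

```bash
python3 snap.py g14; python3 - <<'E'
from h import *
o=frames(2); r=[]
for k,cs in(("top",[(198,240),(398,244)]),("side",[(376,160),(240,215)])):
    im=o[k][1][:,:,::-1]; r.append(np.hstack([cv2.resize(cv2.convertScaleAbs(im[v-40:v+35,u-50:u+50],alpha=1.4),(400,300),interpolation=cv2.INTER_CUBIC) for u,v in cs]))
cv2.imwrite("pics/fin.png",np.vstack(r))
E
```

```text
44.3 [0.3874 0.0202 0.2082] [-1.000e-04  7.552e-01  6.555e-01  4.000e-04] [-0.58  0.45 -0.53] 0.375
```

View pics/g14.png

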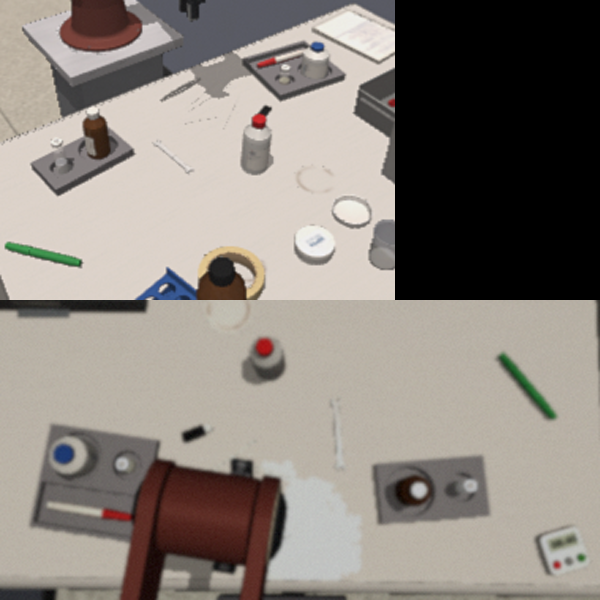

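View pics/fin.png

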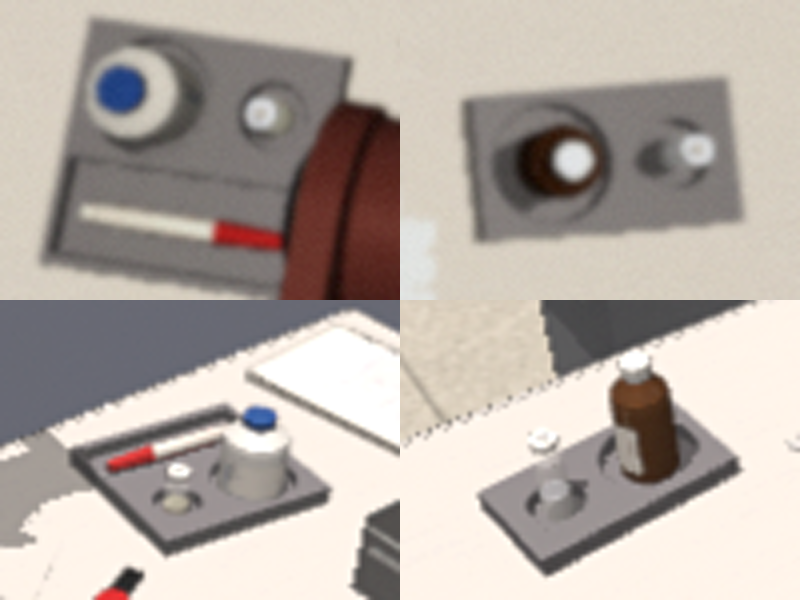

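Both trays look right: the jar, short vial and pen are in the slot tray, and the amber bottle and tall vial are in the two-pocket tray. All are upright inside their pockets. The wash bottle at (265,355) and the green pen are untouched. Handing in.

```bash
python3 - <<'E'
from plant import manip,monitor
print(manip.job_done()); print(monitor.state()["time"])
E
```

```text
the job is handed in; nothing more can be done
None
the job is handed in; nothing more can be done
```

Both kits are made up and the job is handed in at about 44 s of the 128 s allowed.

- **Order:** I worked in the order you listed: small amber bottle and tall vial into the two-pocket tray, then the jar, short vial and marker into the tray with the slot.
- **Pocket floor:** For every item, the tool height at release was about 4 mm above its height when I gripped the item on the table. That matches the pocket floor. The force reading also rose on contact each time, to 10.7 N at most.
- **Last pictures:** The bottle, jar and both vials stand upright inside their pockets, and the pen lies along the slot. The arm hid the pen's red tip in the top view, but the side view shows it in the slot. The red-capped bottle and the green pen are where they were, and the arm is clear of everything.
- **One regrip:** I gripped the amber bottle again about 4 mm lower, because the first grip pushed the tool up slightly.
- **Disagreements:** The two cameras differed by up to about 5 mm on the y position of the two-pocket tray, and by 3 to 5 mm on some of the items. I used values in between, and the pockets' clearance covered it.

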